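# Show the sample tube to the inspection camera

### The job

First take the clear blue-capped blank tube out of the rack and stand it upright on the bench midway between the green-capped and the white-capped bottle, in line with them, and let it go. Then take the red-capped tube out of the rack and hold it in the air in front of the inspection camera: the middle of its blue filling on the line of sight of the lens, 100 mm in front of the lens, the tube leaning about 30 degrees from upright with its foot towards the lens and its cap straight away from it. Finish holding it still there; do not drop either tube, do not bump the camera, and leave the two bottles and the amber dropper bottle in the rack where they are.

Things in the scene. Friction and masses are not known exactly. Their poses are not given: they have to be found in the camera images.
- sample_tube: The sample: plastic tube with a red cap and a blue filling in its lower half, 118 mm tall, about 70 g; body 30 mm in diameter, cap 36 mm in diameter from 104 mm to the top. The cap is fixed and is the place to grip (farther down it may run into the gripper's linkage). Origin: centre of its underside; z up the tube to the cap. It starts upright in one of the rack's three places.
- sample_view (a point): The middle of the blue filling: on the axis of the sample tube, 30 mm above its underside; axes as the tube's.
- sample_cap (a point): Centre of the top of the sample tube's red cap, 118 mm above its underside.
- blank_tube: The blank: the same tube (118 mm tall, body 30 mm, cap 36 mm in diameter and fixed, to be gripped by the cap in the same way) with a blue cap and clear filling. About 70 g. Origin: centre of its underside, z up. It starts upright in another place of the rack.
- drop_bottle: A bystander: amber dropper bottle with a white cap, 30 mm in diameter, 78 mm tall, standing in the third place of the rack. Origin: centre of its underside.
- rack: White two-tier tube rack, fixed to the bench, 202 x 62 x 48 mm (x, y, z). Origin: centre of its underside on the bench. Three round places 32 mm wide, at x = -60, 0 and +60 mm along its own x, y = 0; what stands in them has its underside 4 mm above the bench, so the tubes stick out 74 mm above the rack's top. Which thing stands in which place varies.
- standard_green: Loose bottle with a green cap, 46 mm in diameter, 118 mm tall, 110 g. Origin: centre of its underside on the bench. Its own x axis points to the white-capped bottle.
- standard_white: Loose bottle with a white cap, 52 mm in diameter, 112 mm tall, 120 g. Origin: centre of its underside on the bench, 180 mm from that of the green-capped bottle.
- gap_mid (a point): The point on the bench midway between the two bottles (moves with the green-capped bottle); axes as that bottle's: x along the line of the two bottles.
- cam_stand: The stand of the inspection camera, fixed to the bench: a dark round foot 76 mm in diameter and a steel post 12 mm in diameter and 292 mm tall, both 90 mm behind its origin. Origin: on the bench straight below the front glass of the lens. The camera looks level along the stand's own -x, roughly towards the robot.
- lens (a point): Centre of the front glass of the camera's black lens (37 mm in diameter), 90 mm in front of the post's axis, 150 to 200 mm above the bench. The blue camera body behind it is 44 mm wide and high. Axes: the lens looks along -x; y is level and across, z up.
- focus (a point): The point in the air where the sample is to be shown: on the lens's line of sight, 100 mm in front of the lens. Axes as the lens's: x points back to the lens.

How it is judged:
By the outcome, as a careful person would: the job done as asked, in the order asked, and still so for the second after the job is handed in, while the arm keeps its last pose, push and grip.
It also fails if it takes over 53 s, if anything falls off the work surface, if the arm or the gripper's body presses on something with over 40 N, if the wrist force passes 120 N, or if a joint passes its speed limit or range.

### The arm

A 7-joint arm with a two-finger parallel gripper is mounted at the origin on a cart in front of the work surface, level with it; the furniture and walls round the work are solid. World frame = base frame: x ahead of the robot, y to its left, z up, the work surface at z = 0. Lengths are in m, angles in rad, forces in N, time in s.
With the tool pointing down it reaches from about 0.35 to 0.9 m from the base axis. Payload 8.1 kg.
Tool frame: the origin (TCP) lies on the mounting face of the last link; the fingertips stand 173 mm ahead of it and the grasp point (between the pads) lies 155 mm ahead of it; z points along the fingers, y is the line along which they close (so a half turn about z gives the same grasp; the last joint's range is limited). The gripper opens to 85 mm and grips with 20 to 120 N. Pads are 22 mm wide; open, the fingers measure 114 mm over their backs; the gripper's body (76 mm by 85 mm) begins 54 mm behind the grasp point. The pads swing forward as they close: fully open they stand 13 mm farther back than shut.
Start: joints at [1.134, 0.434, 0.025, 1.573, -0.012, 1.134, -0.075], TCP at [0.205, -0.591, 0.405] pointing down, gripper open.
Joint ranges: [-2.62, 2.62], [-0.44, 2.09], [-1.27, 1.32], [0.08, 2.57], [-1.32, 4.46], [0.12, 2], [-2.74, 2.74]. Speed limits (rad/s): [2.22, 2.22, 3.01, 3.01, 3.14, 3.14, 3.14].

### API

Orientations are given as a unit quaternion [w, x, y, z].
In Python, from workcell import env, eyes, workorder gives the robot as it stands.
- The arm moves only by the tool move_arm, never from a script. Its argument "moves" is one flat list of numbers, 7 for each row, row after row: the finger opening in mm, from 0 to 85.4, then the shift along the world's x, y, z in mm, then the turn, a rotation vector about the world's x, y, z in degrees. A call has exactly 8 rows; each row is the pose to reach, as a shift and turn from the pose commanded when the call began; what a row does not reach only later rows make up. A row lasts 1/12 s, in which the tool goes at most 41.7 mm and 7.16 degrees, less where a joint would pass 70% of its speed; a pose out of reach is approached as far as the arm can. A call with a gripper value outside its range is refused whole. The fingers move at their own pace and stop on an object; "newtons" is the grip in N (left out, the last holds). Time passes only in rows, so rows that repeat a pose let the fingers close, or fill a call up. It gives the time, the measured TCP pose, the force, the opening and the grip force at its end, in the units of the state.
- env.sense(): the state, without advancing time (a new reading comes with each control period).
- eyes.grab_frame(name): name is "scene" or "top"; returns the picture (420x560x3 uint8, red, green, blue); there is no depth.
- eyes.get_calibration(name): a dict with "intrinsics" (3x3 intrinsics, pixels), "R" (3x3) and "t" (3): a world point X has camera coordinates R X + t. Camera axes: x right, y down, z forward; pixel columns grow to the right and rows downward; lengths in m; the calibration is good to about 2 mm. A picture is of the moment at which its call begins. get_calibration takes no time and is no camera call.
- workorder.hand_in(): hands the job in; it is judged then, once.
The state is a dict: "t": time; "qpos": joint angles; "dq": joint speeds; "tau": joint torques, N m; "tool_pos": TCP position; "ee_rot": TCP orientation; "force": force on the tool from outside, world axes, zero at the start; "wrist_torque": the same for the moment, N m; "grip_width": finger opening in m; "grasp_force": force on a finger pad.
Only numpy, scipy, OpenCV 4.12 (cv2) and the standard library are available. Lean on these libraries where they do the work, as an engineer would, in place of code of your own. Each camera call takes 0.05 s, during which the arm holds its last target. There are 200 camera calls.

## Working session

There is one attempt and no reset: what is moved stays moved. The work goes in short steps, Python scripts to look and compute and a tool call to move; the robot and the scene stay as the last step left them, time stands still between calls to the robot, and variables do not carry over. Pictures are saved under pics/ and viewed, at most 10 in all, crops included, and the job is handed in when it is done.

Besides the shell and the picture viewer there is one more tool, called after "Request:" as name(argument=value, ...) on one line, values as JSON. move_arm: Moves the arm, as the interface text tells. Its arguments: {"type":"object","properties":{"moves":{"type":"array"},"newtons":{"type":"number"}},"required":["moves"]}

```bash
mkdir -p pics; ls
python3 - <<'E'
from workcell import env, eyes, workorder
import cv2, numpy as np
for n in ("scene","top"):
    im=eyes.grab_frame(n); cv2.imwrite(f"pics/{n}0.png",im[:,:,::-1])
    c=eyes.get_calibration(n); R=np.array(c["R"]);print(n,np.round(c["intrinsics"],1).tolist(),np.round(R,3).tolist(),"pos",np.round(-R.T@np.array(c["t"]).ravel(),3))
s=env.sense();print(s["t"],s["tool_pos"],s["ee_rot"],s["grip_width"])
E
```

```text
pics
scene [[408.3, 0.0, 274.5], [0.0, 408.3, 210.0], [0.0, 0.0, 1.0]] [[-0.804, -0.594, 0.002], [-0.3, 0.402, -0.865], [0.513, -0.697, -0.501]] pos [0.108 0.426 0.565]
top [[452.9, 0.0, 280.7], [0.0, 452.9, 204.5], [0.0, 0.0, 1.0]] [[0.026, -0.999, -0.029], [-0.996, -0.023, -0.085], [0.084, 0.031, -0.996]] pos [ 0.466 -0.209  1.044]
0.1 [ 0.20468181 -0.59032041  0.40402498] [-6.64299381e-04  9.86108844e-01  1.66098998e-01 -1.70365335e-04] 0.08513817141868127
```

View pics/scene0.png

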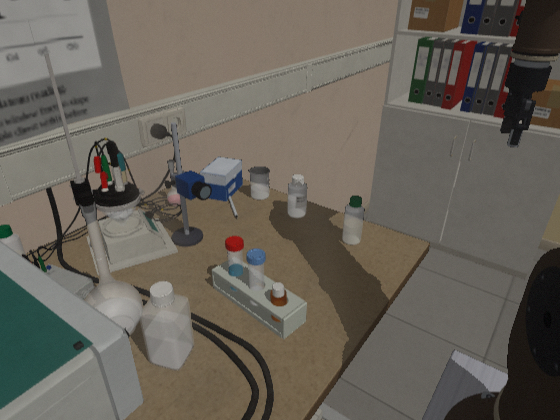

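View pics/top0.png

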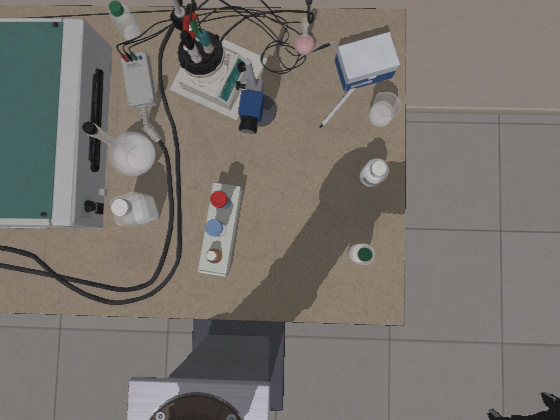

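The scene view shows red cap (235,243), blue cap (257,257), dropper (278,290), lens (204,191), white bottle (298,180), green bottle (355,202). In the top view they are red (219,199), blue (213,228), dropper (213,256), lens (248,125), white (376,168) and green (364,255). Next I'll zoom in on the camera and bottles.

Run:
```python
import cv2, numpy as np
a=cv2.imread("pics/scene0.png");b=cv2.imread("pics/top0.png")
def crop(im,x,y,w,h,k=4):return cv2.resize(im[y:y+h,x:x+w],None,fx=k,fy=k,interpolation=cv2.INTER_CUBIC)
L=crop(a,150,110,90,145); Rr=crop(b,210,55,80,90,5)
can=np.zeros((600,800,3),np.uint8);can[:580,:360]=L;can[:450,380:780]=Rr
can=cv2.convertScaleAbs(can,alpha=1.8)
cv2.imwrite("pics/c1.png",can)
```

```text
(no output)
```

View pics/c1.png

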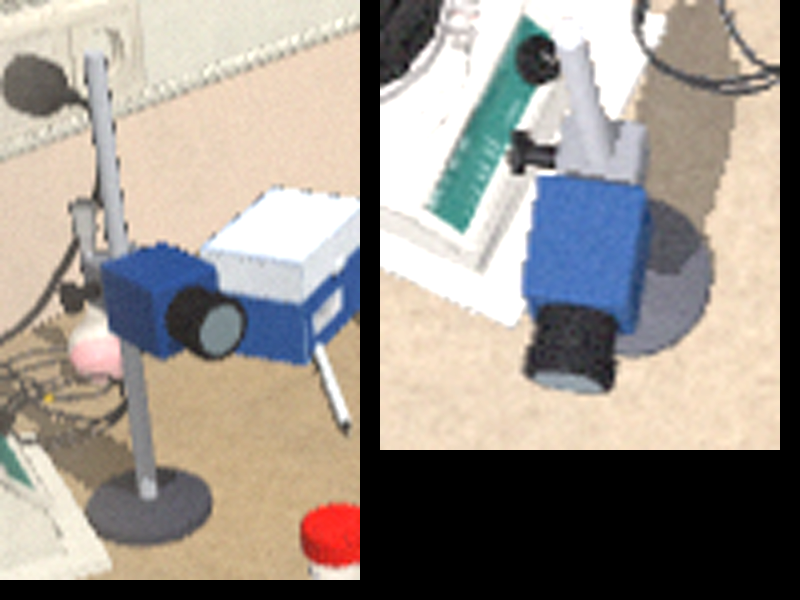

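```bash
cat > h.py <<'E'
import cv2, numpy as np
from workcell import env, eyes, workorder
C={n:eyes.get_calibration(n) for n in("scene","top")}
for c in C.values(): c.update({k:np.array(c[k],float) for k in("intrinsics","R","t")}); c["t"]=c["t"].ravel()
def ray(n,uv):
    c=C[n]; d=c["R"].T@np.linalg.solve(c["intrinsics"],[uv[0],uv[1],1.]); return -c["R"].T@c["t"],d/np.linalg.norm(d)
def onz(n,uv,z):
    o,d=ray(n,uv); return o+d*(z-o[2])/d[2]
def tri(a,b):
    A=np.zeros((3,3));y=np.zeros(3);rs=[ray("scene",a),ray("top",b)]
    for o,d in rs: P=np.eye(3)-np.outer(d,d);A+=P;y+=P@o
    X=np.linalg.solve(A,y);return X,[np.linalg.norm(np.cross(X-o,d)) for o,d in rs]
def proj(n,X):
    c=C[n];p=c["intrinsics"]@(c["R"]@np.array(X)+c["t"]);return p[:2]/p[2]
H={"red":[((0,140,60),(8,255,255)),((172,140,60),(180,255,255))],"blue":[((100,70,60),(120,255,255))],"green":[((65,90,20),(95,255,160))],"brown":[((3,90,30),(20,255,170))]}
def blob(im,col,roi):
    x,y,w,h=roi;hsv=cv2.cvtColor(im[y:y+h,x:x+w],cv2.COLOR_RGB2HSV)
    m=sum(cv2.inRange(hsv,*r) for r in H[col]);n,l,s,c=cv2.connectedComponentsWithStats(m)
    if n<2: return None
    i=1+np.argmax(s[1:,4]);return c[i]+[x,y],(s[i]+[x,y,0,0,0]).tolist()
E
python3 - <<'E'
from h import *
a=cv2.imread("pics/scene0.png")[:,:,::-1].copy();b=cv2.imread("pics/top0.png")[:,:,::-1].copy()
np.set_printoptions(precision=4,suppress=True)
for n,col,z,rs,rt in(("sample","red",.115,(215,230,40,30),(205,185,30,30)),("blank","blue",.115,(240,245,30,30),(200,215,30,26)),("green","green",.11,(340,190,30,25),(350,240,30,30))):
    p,q=blob(a,col,rs),blob(b,col,rt);print(n,p,q);print(tri(p[0],q[0]),onz("top",q[0],z),onz("scene",p[0],z))
print("lens",tri((205.1,192.3),(247.5,130.8)));print("posttop",tri((173.5,123),(247.4,62)))
print("postbase",onz("scene",(186.9,233),.008),"foot",onz("scene",(187.1,235.4),.004))
g=[proj(n,X) for n in("scene","top") for X in(tri((205.1,192.3),(247.5,130.8))[0],)];print(g)
def crop(im,x,y,w,h,k=6):return cv2.resize(im[y:y+h,x:x+w],None,fx=k,fy=k,interpolation=cv2.INTER_CUBIC)
can=np.zeros((600,800,3),np.uint8)
can[:450,:600][:450,:540]=crop(a,280,170,90,75);can[:600,550:790]=crop(b,345,155,40,100+0)[:600]
cv2.imwrite("pics/c2.png",can[:,:,::-1])
E
```

```text
sample (array([234.0607, 243.166 ]), [225, 236, 19, 16, 247]) (array([218.5069, 198.788 ]), [211, 191, 16, 17, 217])
(array([ 0.5544, -0.05  ,  0.1158]), [np.float64(0.0005953877110879516), np.float64(0.0005953877110881322)]) [ 0.5539 -0.0503  0.115 ] [ 0.5557 -0.0506  0.115 ]
blank (array([255.6245, 256.5336]), [247, 249, 18, 16, 253]) (array([213.5256, 227.4884]), [206, 220, 17, 16, 215])
(array([ 0.4948, -0.0419,  0.1152]), [np.float64(0.0005288527963369035), np.float64(0.0005288527963368494)]) [ 0.4943 -0.0422  0.115 ] [ 0.4954 -0.0419  0.115 ]
green (array([355.0442, 201.1947]), [349, 196, 13, 11, 113]) (array([364.8321, 254.0876]), [359, 248, 13, 13, 137])
(array([ 0.4489, -0.3532,  0.1088]), [np.float64(0.0010917990912476814), np.float64(0.0010917990912476566)]) [ 0.4479 -0.3535  0.11  ] [ 0.4489 -0.3505  0.11  ]
lens (array([ 0.6875, -0.1105,  0.1591]), [np.float64(0.0003527721587412622), np.float64(0.00035277215874121717)])
posttop (array([ 0.7749, -0.1209,  0.2918]), [np.float64(0.0006858238885287049), np.float64(0.0006858238885288286)])
postbase [ 0.7849 -0.1272  0.008 ] foot [ 0.7814 -0.124   0.004 ]
[array([205.2638, 192.3336]), array([247.3912, 130.6572])]
```

View pics/c2.png

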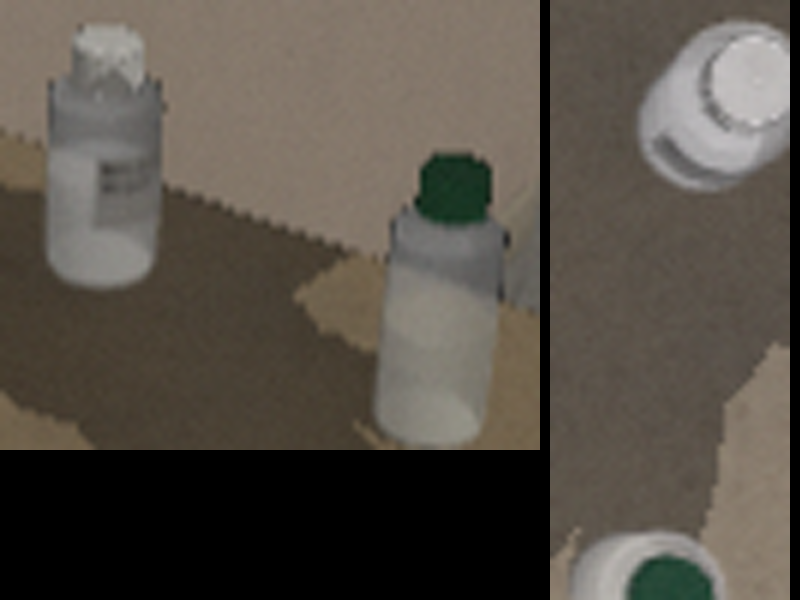

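The white bottle's cap centre is at top (378.8,168.3) and scene (297.6,178.8). The green bottle's foot is at scene about (351,243). The rack, the bottle line and the lens axis all run near world x, so the gripper can close across them.

Run:
```python
from h import *
np.set_printoptions(precision=4,suppress=True)
W=tri((297.8,178.8),(378.6,168.6))[0];G=np.array([.4489,-.353,.11]);Wz=onz("top",(378.8,168.3),.112)
print(W,Wz,np.linalg.norm((W-G)[:2]),np.linalg.norm((Wz-G)[:2]))
print("feet",[onz("scene",p,0) for p in((297,217),(351.5,243.5))])
```

```text
[ 0.6265 -0.3807  0.1043] [ 0.6251 -0.3802  0.112 ] 0.17973387175083796 0.17826755803676847
feet [array([ 0.616 , -0.3654,  0.    ]), array([ 0.4411, -0.3408,  0.    ])]
```

Request:
move_arm(moves=[65, 12, 24, 0, 0, 0, -3, 65, 30, 58, 0, 0, 0, -7, 65, 50, 95, 0, 0, 0, -11, 65, 70, 132, 0, 0, 0, -15, 65, 90, 170, 0, 0, 0, -19, 65, 110, 208, 0, 0, 0, -23, 65, 130, 245, 0, 0, 0, -27, 65, 145, 274, 0, 0, 0, -27], newtons=40)

```text
t: 0.77
tool_pos: [0.3505, -0.3138, 0.4046]
ee_rot: [-0.0, 0.998, -0.07, -0.0]
force: [0.9, -0.4, 0.9]
grip_width: 0.0651
grasp_force: 0.0
```

Request:
move_arm(moves=[65, 18, 34, 0, 0, 0, 0, 65, 38, 72, 0, 0, 0, 0, 65, 58, 110, 0, 0, 0, 0, 65, 78, 148, 0, 0, 0, 0, 65, 98, 186, 0, 0, 0, 0, 65, 118, 224, 0, 0, 0, 0, 65, 135, 256, -20, 0, 0, 0, 65, 144, 273, -50, 0, 0, 0])

```text
t: 1.43
tool_pos: [0.4963, -0.0394, 0.3571]
ee_rot: [-0.001, 0.998, -0.067, 0.004]
force: [1.3, -0.9, -0.1]
grip_width: 0.0655
grasp_force: 0.0
```

Request:
move_arm(moves=[65, 0, 0, 0, 0, 0, 0, 65, 0, 0, 0, 0, 0, 0, 65, 0, 0, 0, 0, 0, 0, 65, 0, 0, 0, 0, 0, 0, 65, 0, 0, 0, 0, 0, 0, 65, 0, 0, 0, 0, 0, 0, 65, 0, 0, 0, 0, 0, 0, 65, 0, 0, 0, 0, 0, 0])

```text
t: 2.1
tool_pos: [0.4937, -0.044, 0.3551]
ee_rot: [0.0, 0.998, -0.069, 0.0]
force: [0.0, -0.5, -0.7]
grip_width: 0.0653
grasp_force: 0.0
```

Request:
move_arm(moves=[65, 1, 2, -20, 0, 0, 0, 65, 1, 2, -40, 0, 0, 0, 65, 1, 2, -60, 0, 0, 0, 65, 1, 2, -75, 0, 0, 0, 65, 1, 2, -85, 0, 0, 0, 65, 1, 2, -85, 0, 0, 0, 65, 1, 2, -85, 0, 0, 0, 65, 1, 2, -85, 0, 0, 0])

```text
t: 2.77
tool_pos: [0.4952, -0.0415, 0.2706]
ee_rot: [-0.0, 0.998, -0.069, 0.001]
force: [0.2, -0.3, 0.3]
grip_width: 0.065
grasp_force: 0.0
```

Run:
```python
from h import *
a=eyes.grab_frame("scene");b=eyes.grab_frame("top")
can=np.zeros((600,800,3),np.uint8)
can[:480,:480]=cv2.resize(a[170:330,190:350],(480,480));can[:480,500:800]=cv2.resize(b[140:300,170:270],(300,480))
cv2.imwrite("pics/c3.png",can[:,:,::-1])
```

```text
(no output)
```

View pics/c3.png

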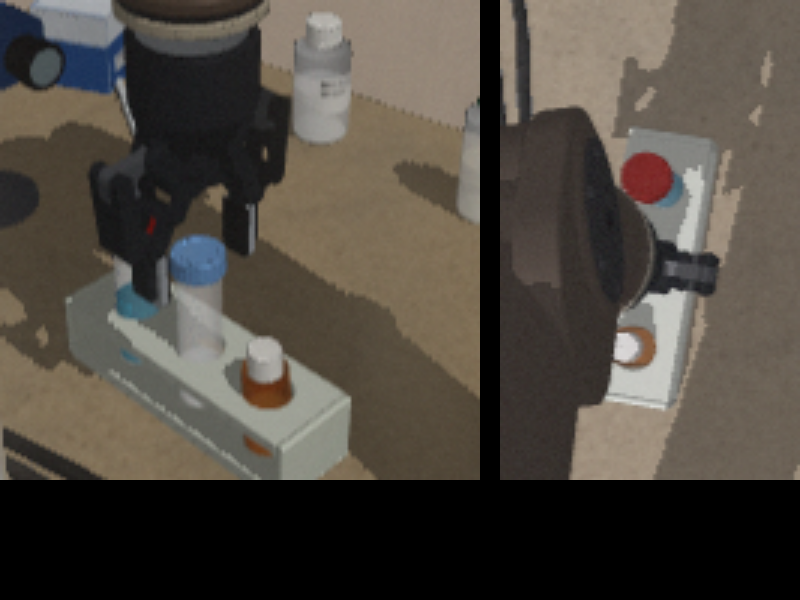

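The pads straddle the blue cap across the rack. The cap is at crop (197,260), with the pads at (155,270) and (243,230). Closing now.

Request:
move_arm(moves=[30, 0, 0, 0, 0, 0, 0, 30, 0, 0, 0, 0, 0, 0, 30, 0, 0, 0, 0, 0, 0, 30, 0, 0, 0, 0, 0, 0, 30, 0, 0, 0, 0, 0, 0, 30, 0, 0, 0, 0, 0, 0, 30, 0, 0, 0, 0, 0, 0, 30, 0, 0, 0, 0, 0, 0], newtons=45)

```text
t: 3.53
tool_pos: [0.4951, -0.0415, 0.2704]
ee_rot: [-0.0, 0.998, -0.069, 0.001]
force: [0.0, 0.3, 5.3]
grip_width: 0.0335
grasp_force: 44.3
```

Request:
move_arm(moves=[30, 0, 0, 5, 0, 0, 0, 30, 0, 0, 15, 0, 0, 0, 30, 0, 0, 28, 0, 0, 0, 30, 0, 0, 45, 0, 0, 0, 30, 0, 0, 65, 0, 0, 0, 30, 0, 0, 90, 0, 0, 0, 30, 0, 0, 115, 0, 0, 0, 30, 0, 0, 140, 0, 0, 0])

```text
t: 4.2
tool_pos: [0.4943, -0.0414, 0.4118]
ee_rot: [-0.0, 0.998, -0.069, 0.0]
force: [1.1, 0.8, -0.5]
grip_width: 0.0338
grasp_force: 46.0
```

Request:
move_arm(moves=[30, 3, -20, 5, 0, 0, 0, 30, 8, -55, 10, 0, 0, 0, 30, 13, -95, 10, 0, 0, 0, 30, 18, -135, 10, 0, 0, 0, 30, 23, -175, 10, 0, 0, 0, 30, 28, -215, 10, 0, 0, 0, 30, 33, -255, 10, 0, 0, 0, 30, 38, -290, 10, 0, 0, 0])

```text
t: 4.87
tool_pos: [0.5321, -0.3343, 0.4207]
ee_rot: [0.0, 0.998, -0.069, 0.0]
force: [1.2, -0.8, -0.5]
grip_width: 0.0343
grasp_force: 46.2
```

Request:
move_arm(moves=[30, 2, -20, 0, 0, 0, 0, 30, 4, -31, 0, 0, 0, 0, 30, 4, -35, 0, 0, 0, 0, 30, 4, -35, 0, 0, 0, 0, 30, 4, -35, 0, 0, 0, 0, 30, 4, -35, 0, 0, 0, 0, 30, 4, -35, 0, 0, 0, 0, 30, 4, -35, 0, 0, 0, 0])

```text
t: 5.53
tool_pos: [0.537, -0.3653, 0.4201]
ee_rot: [-0.0, 0.998, -0.068, 0.0]
force: [0.9, 0.2, -1.4]
grip_width: 0.034
grasp_force: 46.2
```

Run:
```python
from h import *
a=eyes.grab_frame("scene");b=eyes.grab_frame("top")
can=np.zeros((600,800,3),np.uint8)
can[:600,:450]=cv2.resize(a[80:280,260:410],(450,600));can[:480,470:800]=cv2.resize(b[140:300,300:410],(330,480))
cv2.imwrite("pics/c4.png",can[:,:,::-1])
```

```text
(no output)
```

View pics/c4.png

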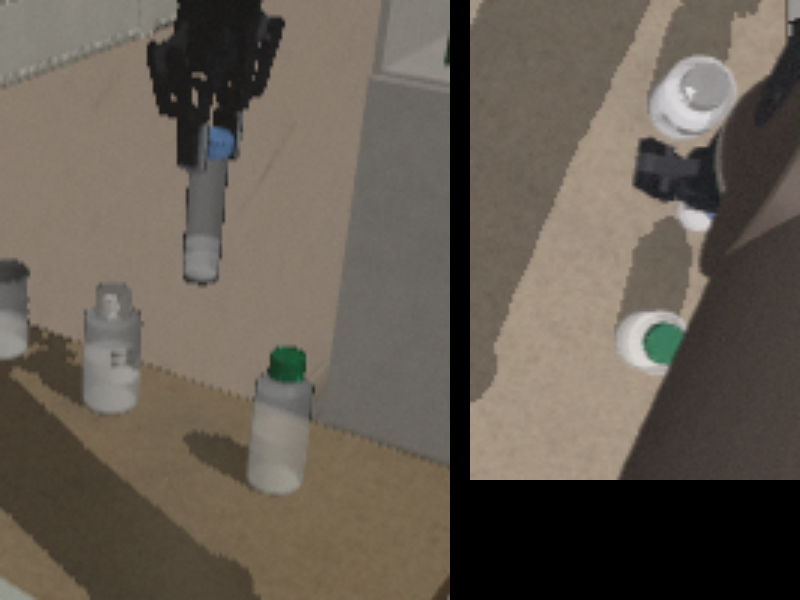

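The tube hangs upright with its foot at crop (201,270), which is scene (327,170). The bottles are at crop (110,300) and (288,365). Checking the hang numerically before lowering it.

Run:
```python
from h import *
print(proj("scene",(.537,-.3655,.1537)),proj("top",(.537,-.3655,.1537)),proj("scene",(.537,-.3655,.265)))
print("meas scene bottom",260+201/3,80+272/3,"cap",260+219/3,80+143/3)
```

```text
[326.41948071 172.16207106] [374.90115916 209.09906177] [329.68130339 127.21317464]
meas scene bottom 327.0 170.66666666666669 cap 333.0 127.66666666666666
```

Request:
move_arm(moves=[30, 0, -1, -15, 0, 0, 0, 30, 0, -1, -40, 0, 0, 0, 30, 0, -1, -65, 0, 0, 0, 30, 0, -1, -90, 0, 0, 0, 30, 0, -1, -112, 0, 0, 0, 30, 0, -1, -130, 0, 0, 0, 30, 0, -1, -142, 0, 0, 0, 30, 0, -1, -145, 0, 0, 0])

```text
t: 6.3
tool_pos: [0.5362, -0.367, 0.2725]
ee_rot: [-0.001, 0.998, -0.069, -0.002]
force: [-0.5, 0.5, -0.3]
grip_width: 0.0341
grasp_force: 46.2
```

Run:
```python
from h import *
a=eyes.grab_frame("scene");b=eyes.grab_frame("top")
can=np.zeros((600,800,3),np.uint8)
can[:600,:520]=cv2.resize(a[130:280,260:390],(520,600));can[:360,540:780]=cv2.resize(b[150:270,330:410],(240,360))
cv2.imwrite("pics/c5.png",can[:,:,::-1])
print(proj("scene",(.537,-.3665,.0085)))
```

```text
[322.88419716 223.4554737 ]
```

View pics/c5.png

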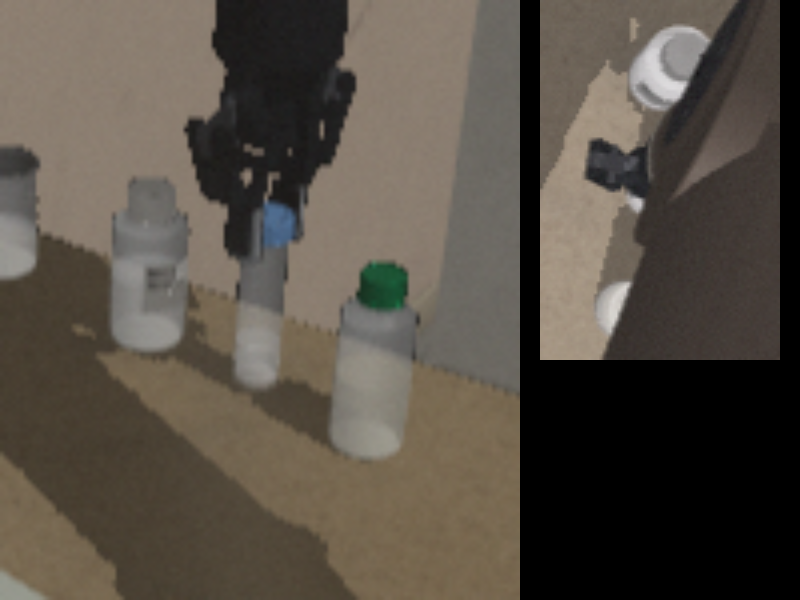

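The tube is upright just above the bench, midway between the bottles (foot at crop (257,380)). Lowering it the last few mm.

Request:
move_arm(moves=[30, 0, 0, -2, 0, 0, 0, 30, 0, 0, -4, 0, 0, 0, 30, 0, 0, -6, 0, 0, 0, 30, 0, 0, -7, 0, 0, 0, 30, 0, 0, -8, 0, 0, 0, 30, 0, 0, -8, 0, 0, 0, 30, 0, 0, -8, 0, 0, 0, 30, 0, 0, -8, 0, 0, 0])

```text
t: 7.07
tool_pos: [0.5368, -0.3676, 0.2668]
ee_rot: [0.0, 0.998, -0.069, 0.0]
force: [-0.3, 0.6, -1.4]
grip_width: 0.0335
grasp_force: 46.2
```

Request:
move_arm(moves=[30, 0, 0, -1, 0, 0, 0, 30, 0, 0, -1, 0, 0, 0, 30, 0, 0, -2, 0, 0, 0, 30, 0, 0, -2, 0, 0, 0, 30, 0, 0, -2, 0, 0, 0, 30, 0, 0, -2, 0, 0, 0, 30, 0, 0, -2, 0, 0, 0, 30, 0, 0, -2, 0, 0, 0])

```text
t: 7.73
tool_pos: [0.5374, -0.3677, 0.2665]
ee_rot: [0.001, 0.998, -0.069, 0.001]
force: [-1.9, 1.3, 10.9]
grip_width: 0.0337
grasp_force: 47.3
```

Request:
move_arm(moves=[30, 0, 0, 1, 0, 0, 0, 30, 0, 0, 1, 0, 0, 0, 38, 0, 0, 1, 0, 0, 0, 42, 0, 0, 1, 0, 0, 0, 48, 0, 0, 1, 0, 0, 0, 56, 0, 0, 1, 0, 0, 0, 65, 0, 0, 1, 0, 0, 0, 65, 0, 0, 1, 0, 0, 0])

```text
t: 8.4
tool_pos: [0.5367, -0.3675, 0.2655]
ee_rot: [-0.0, 0.998, -0.069, -0.0]
force: [-0.5, 0.5, 0.6]
grip_width: 0.0649
grasp_force: 0.0
```

Request:
move_arm(moves=[65, 0, 0, 0, 0, 0, 0, 65, 0, 0, 3, 0, 0, 0, 65, 0, 0, 10, 0, 0, 0, 65, 0, 0, 25, 0, 0, 0, 65, 0, 0, 50, 0, 0, 0, 65, 0, 0, 80, 0, 0, 0, 65, 0, 0, 110, 0, 0, 0, 65, 0, 0, 140, 0, 0, 0])

```text
t: 9.07
tool_pos: [0.5365, -0.3674, 0.4079]
ee_rot: [0.0, 0.998, -0.069, 0.0]
force: [0.1, 0.7, 0.5]
grip_width: 0.0647
grasp_force: 0.0
```

Request:
move_arm(moves=[65, 1, 20, 0, 0, 0, 0, 65, 3, 55, 0, 0, 0, 0, 65, 6, 95, 0, 0, 0, 0, 65, 8, 135, 0, 0, 0, 0, 65, 10, 175, 0, 0, 0, 0, 65, 12, 215, 0, 0, 0, 0, 65, 15, 255, 0, 0, 0, 0, 65, 17, 290, 0, 0, 0, 0])

```text
t: 9.73
tool_pos: [0.5535, -0.0747, 0.4068]
ee_rot: [-0.0, 0.998, -0.068, 0.001]
force: [0.4, 0.0, -0.7]
grip_width: 0.0651
grasp_force: 0.0
```

Request:
move_arm(moves=[65, 1, 20, 0, 0, 0, 0, 65, 1, 27, -10, 0, 0, 0, 65, 1, 27, -25, 0, 0, 0, 65, 1, 27, -45, 0, 0, 0, 65, 1, 27, -50, 0, 0, 0, 65, 1, 27, -50, 0, 0, 0, 65, 1, 27, -50, 0, 0, 0, 65, 1, 27, -50, 0, 0, 0])

```text
t: 10.4
tool_pos: [0.5551, -0.051, 0.3567]
ee_rot: [0.0, 0.998, -0.069, 0.001]
force: [-0.2, 0.5, 0.3]
grip_width: 0.065
grasp_force: 0.0
```

Run:
```python
from h import *
np.set_printoptions(precision=4,suppress=True)
a=eyes.grab_frame("scene");b=eyes.grab_frame("top")
can=np.zeros((600,800,3),np.uint8)
can[:600,:520]=cv2.resize(a[130:280,260:390],(520,600));can[:480,530:800]=cv2.resize(b[130:290,330:420],(270,480))
cv2.imwrite("pics/c6.png",can[:,:,::-1])
p,q=blob(a,"blue",(305,160,40,60)),blob(b,"blue",(350,180,40,50));print(p,q,tri(p[0],q[0]),onz("top",q[0],.111))
r=blob(a,"red",(215,225,40,40));print(r)
```

```text
(array([325.5794, 187.5714]), [319, 183, 14, 10, 126]) (array([372.8909, 210.9909]), [365, 203, 17, 17, 220]) (array([ 0.537 , -0.3686,  0.1111]), [np.float64(0.0007520807554002295), np.float64(0.0007520807554003198)]) [ 0.5364 -0.369   0.111 ]
(array([234.0977, 243.0312]), [225, 235, 19, 17, 256])
```

View pics/c6.png

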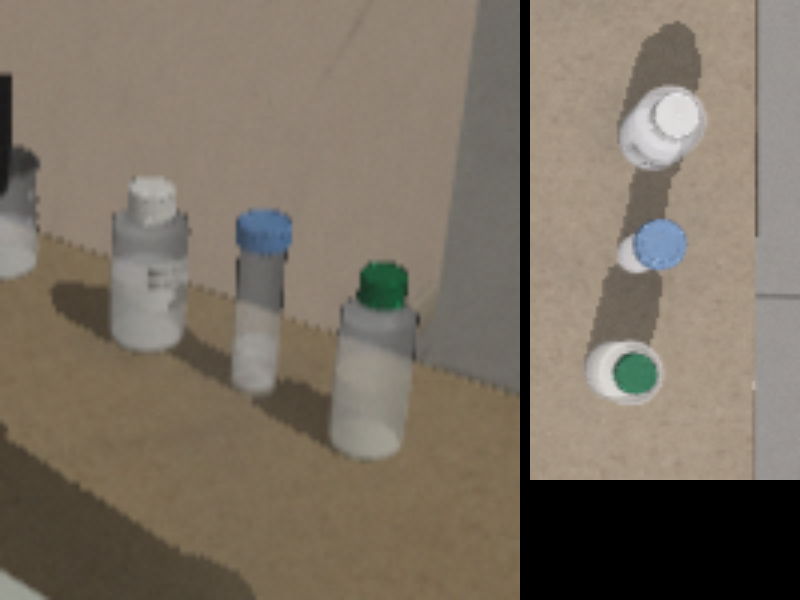

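The blank stands upright and free. In the top crop the caps are at white (677,115), blue (661,244) and green (636,373), so it is within about 3 mm of the midpoint. Now the sample.

Request:
move_arm(moves=[65, -1, 1, -20, 0, 0, 0, 65, -1, 1, -40, 0, 0, 0, 65, -1, 1, -60, 0, 0, 0, 65, -1, 1, -75, 0, 0, 0, 65, -1, 1, -85, 0, 0, 0, 65, -1, 1, -86, 0, 0, 0, 65, -1, 1, -86, 0, 0, 0, 65, -1, 1, -86, 0, 0, 0])

```text
t: 11.17
tool_pos: [0.5542, -0.0495, 0.2707]
ee_rot: [-0.0, 0.998, -0.069, 0.001]
force: [0.7, 0.6, -0.4]
grip_width: 0.0651
grasp_force: 0.0
```

Request:
move_arm(moves=[30, 0, 0, 0, 0, 0, 0, 30, 0, 0, 0, 0, 0, 0, 30, 0, 0, 0, 0, 0, 0, 30, 0, 0, 0, 0, 0, 0, 30, 0, 0, 0, 0, 0, 0, 30, 0, 0, 0, 0, 0, 0, 30, 0, 0, 0, 0, 0, 0, 30, 0, 0, 0, 0, 0, 0], newtons=50)

```text
t: 11.83
tool_pos: [0.5542, -0.0495, 0.2708]
ee_rot: [0.0, 0.998, -0.069, 0.001]
force: [-0.0, -0.0, 5.9]
grip_width: 0.0339
grasp_force: 49.2
```

Request:
move_arm(moves=[30, 0, 0, 5, 0, 0, 0, 30, 0, 0, 15, 0, 0, 0, 30, 0, 0, 28, 0, 0, 0, 30, 0, 0, 45, 0, 0, 0, 30, 0, 0, 65, 0, 0, 0, 30, 0, 0, 90, 0, 0, 0, 30, 0, 0, 115, 0, 0, 0, 30, 0, 0, 135, 0, 0, 0])

```text
t: 12.5
tool_pos: [0.5536, -0.0494, 0.4075]
ee_rot: [-0.0, 0.998, -0.069, 0.001]
force: [0.0, -0.8, -0.5]
grip_width: 0.0334
grasp_force: 54.0
```

Request:
move_arm(moves=[30, -6, -2, 0, -0.3, -2, 0, 30, -18, -6, 0, -0.8, -6, 0, 30, -31, -11, -4, -1.4, -10, 0, 30, -44, -16, -10, -1.9, -14, 0, 30, -57, -21, -18, -2.5, -18, 0, 30, -68, -25, -26, -3.0, -22, 0, 30, -77, -29, -34, -3.6, -26, 0, 30, -83, -31, -42, -4.1, -29.7, 0])

```text
t: 13.17
tool_pos: [0.4694, -0.081, 0.3633]
ee_rot: [0.018, 0.963, -0.067, 0.26]
force: [0.4, -0.9, -1.1]
grip_width: 0.0335
grasp_force: 54.3
```

Request:
move_arm(moves=[30, 0, 0, 0, 0, 0, 0, 30, 0, 0, 0, 0, 0, 0, 30, 0, 0, 0, 0, 0, 0, 30, 0, 0, 0, 0, 0, 0, 30, 0, 0, 0, 0, 0, 0, 30, 0, 0, 0, 0, 0, 0, 30, 0, 0, 0, 0, 0, 0, 30, 0, 0, 0, 0, 0, 0])

```text
t: 13.83
tool_pos: [0.4709, -0.0805, 0.3628]
ee_rot: [0.018, 0.964, -0.066, 0.258]
force: [-0.4, -0.7, -0.9]
grip_width: 0.0335
grasp_force: 54.3
```

Run:
```python
from h import *
np.set_printoptions(precision=4,suppress=True)
a=eyes.grab_frame("scene");b=eyes.grab_frame("top")
can=np.zeros((600,800,3),np.uint8)
can[:600,:480]=cv2.resize(a[100:250,150:270],(480,600));can[:480,490:790]=cv2.resize(b[90:210,200:275],(300,480))
cv2.imwrite("pics/c7.png",can[:,:,::-1])
s=env.sense();from scipy.spatial.transform import Rotation as Ro
q=s["ee_rot"];R=Ro.from_quat([q[1],q[2],q[3],q[0]]).as_matrix();T=np.array(s["tool_pos"])
z=R[:,2];print("view pt",T+.2365*z,"foot",T+.2665*z,"axis",-z,"tilt",np.degrees(np.arccos(-z[2])),"az",np.degrees(np.arctan2(z[1],z[0])))
for n in("scene","top"):print(n,[proj(n,T+k*z) for k in(.2365,.2665,.1485)])
```

```text
view pt [ 0.5878 -0.0967  0.1578] foot [ 0.6027 -0.0987  0.1318] axis [-0.4948  0.0684  0.8663] tilt 29.964135414660053 az -7.866793709237111
scene [array([236.242 , 209.3733]), array([231.9886, 217.7929]), array([250.164 , 181.8146])]
top [array([238.8941, 180.1844]), array([241.6838, 174.7535]), array([229.6446, 198.1915])]
```

View pics/c7.png

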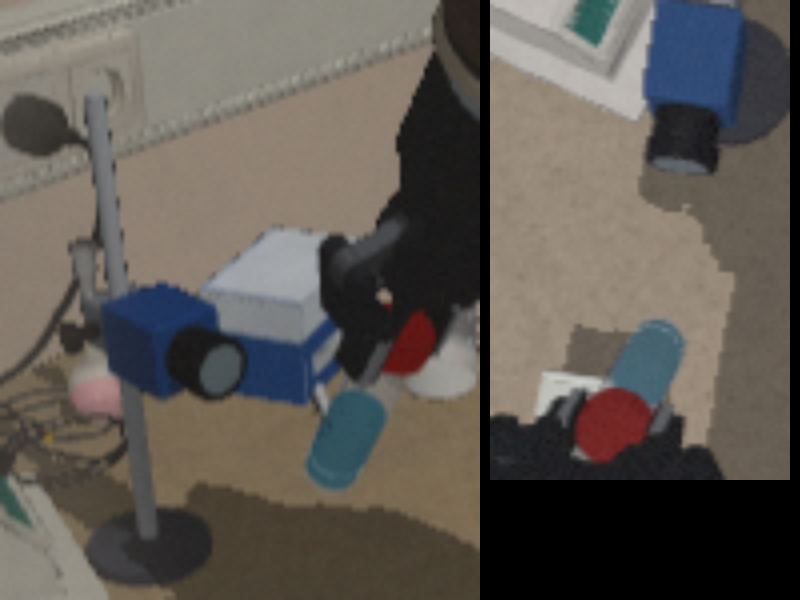

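The blue filling's middle is at crop (345,438), which is scene (236,209.5), and top (239.5,181). Both match the predictions within about 1 px. One quick check of the lens azimuth from the body's edges.

Run:
```python
from h import *
np.set_printoptions(precision=4,suppress=True)
b=eyes.grab_frame("top");x,y,w,h=230,85,45,50
m=cv2.inRange(cv2.cvtColor(b[y:y+h,x:x+w],cv2.COLOR_RGB2HSV),(104,150,50),(120,255,255))
r=[(k+y,np.flatnonzero(v)[[0,-1]]+x) for k,v in enumerate(m) if (v>0).sum()>15]
print(r[0],r[-1])
r=[t for t in r if 94<=t[0]<=112]
for i in(0,1):
    P=np.array([onz("top",(t[1][i]+(i-.5),t[0]),.181)[:2] for t in r]);k=np.polyfit(P[:,0],P[:,1],1);print(np.degrees(np.arctan(k[0])),P.mean(0))
```

```text
(112, array([239, 260])) (113, array([241, 261]))
-3.7552537149906646 [ 0.7188 -0.0944]
-5.453714154185109 [ 0.7195 -0.1374]<stdin>:9: RankWarning: Polyfit may be poorly conditioned
<stdin>:9: RankWarning: Polyfit may be poorly conditioned
```

Run:
```python
from h import *
b=eyes.grab_frame("top");x,y,w,h=230,85,45,50
hs=cv2.cvtColor(b[y:y+h,x:x+w],cv2.COLOR_RGB2HSV);print(hs[12,20],hs[20,20])
m=cv2.inRange(hs,(100,130,40),(125,255,255))
r=[(k+y,np.flatnonzero(v)[[0,-1]]+x) for k,v in enumerate(m) if (v>0).sum()>15]
r=[t for t in r if 93<=t[0]<=113];print(len(r))
for i in(0,1):
    P=np.array([onz("top",(t[1][i]+(i-.5),t[0]),.181)[:2] for t in r]);k=np.polyfit(P[:,0],P[:,1],1);print(np.degrees(np.arctan(k[0])),P.mean(0))
```

```text
[109 146 122] [108 158 113]
21
-6.657727489241142 [ 0.73683097 -0.09618559]
-3.0682439986188976 [ 0.7375616  -0.14077863]
```

```bash
python3 -c "
from workcell import workorder
print(workorder.hand_in())"
```

```text
the job is handed in; nothing more can be done
None
```

I handed the job in: the blank tube stands upright within about 3 mm of the midpoint between the bottles, and the arm holds the sample still, about 1 mm by measurement from the focus point (which I located to about 2 mm), leaning 30 degrees with its foot towards the lens.

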